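# Refit the bedside radio's push knob and hold it pressed

### The arm

A 6-joint arm with a two-finger parallel gripper is mounted at the origin on the work surface. World frame = base frame: x ahead of the robot, y to its left, z up, the work surface at z = 0. Lengths are in m, angles in degrees, forces in N, time in s.
With the tool pointing down it reaches from about 0.3 to 0.75 m from the base axis. Payload 8.5 kg.
Tool frame: the origin (TCP) lies at the very end of the fingers, on their centre line; the grasp point (between the pads) lies 19 mm behind it (env.pinch_z is the distance from the TCP to the grasp point, in m); z points along the fingers, y is the line along which they close (so a half turn about z gives the same grasp; the last joint's range is limited). The gripper opens to 85 mm and grips with 20 to 120 N. Pads are 22 mm wide; open, the fingers measure 114 mm over their backs; the gripper's body (76 mm by 85 mm) begins 54 mm behind the grasp point. The pads swing forward as they close: fully open they stand 13 mm farther back than shut.
Start: joints at [-79.888, 21.807, 74.336, -0, 83.858, -12.336], TCP at [0.21, -0.508, 0.231] pointing down, gripper open.
Joint ranges: [-178.18, 178.18], [-50.72, 133.34], [12.68, 142.11], [-81.47, 261.47], [9.98, 163.14], [-165.26, 165.26]. Speed limits (degrees/s): [136.94, 136.94, 180, 180, 180, 180].

### API

Orientations are given as a 3x3 rotation matrix whose columns are the frame's x, y, z axes.
In Python, from rig import env, viewer gives the robot as it stands.
- The arm moves only by the tool drive_tool, never from a script. Its argument "series" is a list of rows, each a list of 3 entries, a list of its own where there are three numbers: the shift along the tool's x, y, z in m, then the turn about the tool's z in degrees, then the finger opening in m, from 0 to 0.0854. A call has 1 to 20 rows; each row is the pose to reach, as a shift and turn from the pose commanded when the call began, along the tool's axes at that moment; what a row does not reach only later rows make up. A row lasts 1/10 s, in which the tool goes at most 50 mm and 8.59 degrees, less where a joint would pass 70% of its speed; a pose out of reach is approached as far as the arm can. A call with a gripper value outside its range is refused whole. The fingers move at their own pace and stop on an object; "newtons" is the grip in N (left out, the last holds). Time passes only in rows, so rows that repeat a pose let the fingers close. It gives the time, the measured TCP pose, the force, the opening and the grip force at its end, in the units of the state.
- env.observe(): the state, without advancing time (a new reading comes with each control period).
- viewer.get_image(name): name is "side" or "top"; returns a dict with "img" (400x640x3 uint8, red, green, blue), "depth" (400x640 float32, m along the optical axis (not along the pixel's ray), 0 where there is no reading), "camera_matrix" (3x3 intrinsics, pixels), "rvec" (rotation vector, rad) and "tvec" (3), from world to camera coordinates, as OpenCV has them. Camera axes: x right, y down, z forward; pixel columns grow to the right and rows downward; lengths in m; the calibration is good to about 2 mm. A picture is of the moment at which its call begins.
- env.close_job(): hands the job in; it is judged then, once.
The state is a dict: "time_s": time; "q": joint angles; "qvel": joint speeds; "joint_efforts": joint torques, N m; "position": TCP position; "tool_rot": TCP orientation; "ft_force": force on the tool from outside, world axes, zero at the start; "wrist_torque": the same for the moment, N m; "grip_width": finger opening in m; "gripper_force": force on a finger pad.
Only numpy, scipy, OpenCV 4.12 (cv2) and the standard library are available. Lean on these libraries where they do the work, as an engineer would, in place of code of your own. Each camera call takes 0.05 s, during which the arm holds its last target. There are 200 camera calls.

### The job

The black volume knob has come off the bedside radio: pick it up by its grip bar, turn it until its white mark lines up with the white mark beside the bare D-shaft on top of the radio, and push it fully home on the shaft. Then press the fitted knob, which is also a push switch, all the way down to its stop, and finish while still gripping it and holding it pressed in. Leave the cream jar, the round tin and the remote control where they are.

Things in the scene. Friction and masses are not known exactly. Their poses are not given: they have to be found in the camera images.
- knob: loose matt black knob, 45 g, upright on the table, D bore underneath. Round foot 46 mm across, 20 mm high; on it a grip bar 36 mm long (along the knob's x), 13 mm wide (y), 20 mm high; top 40 mm above the underside. Origin: centre of the underside; z up its axis; +x points to the white mark (line on the +x half of the bar's top, dot on the foot's +x edge), the side of the bore's flat
- knob_mark (a point): the white dot on the knob, 20 mm from its axis along its +x, 20 mm above its underside; axes as the knob's. The D bore in the underside is 17.5 mm deep, 16 mm in diameter, its flat 3 mm from the axis on this side: 1 mm clear of the shaft all round; it enters within about 8 degrees of true, one way round only
- shaft_base (a point): foot of the bare brass D-shaft on top of the radio: on its axis, at the top face of the black dial disc (52 mm across, 96 mm above the table when not pressed) on which the fitted knob's underside rests. z up; +x points from the axis to the shaft's flat and along the white line on the disc. Fitted right, the knob's x points the same way as this x
- shaft_tip (a point): centre of the shaft's top end, 15 mm above its foot; axes as the foot's. The shaft is 14 mm in diameter with its flat 2 mm from the axis; its top 3 mm taper inwards by 1.2 mm as a lead-in. Disc and shaft turn together about z, stiffly (0.06 N m of friction, stops 0.9 rad either side of the middle), and go down together when pressed
- push (a joint): how far the shaft and its disc are pressed into the radio: 0 = out, 0.005 m = at the stop. Spring: starts to move at 2.4 N, about 8.4 N at the stop; it springs back when let go
- radio: the radio, a wooden case 130 mm (its x) by 250 mm (its y) by 85 mm high, fixed to the table. Origin: centre of its underside; its speaker front looks to its -x. The bare shaft stands on its top at y = -65 mm, x = 0; at y = +85 mm is a second, smaller fitted knob 36 mm across and 16 mm high (leave it), and three low keys at y = +35 mm
- jar: blue cream jar with white cap, 50 mm across, 42 mm high, stands near the knob; origin: centre of the underside; leave it
- tin: round aluminium tin, 56 mm across, 30 mm high, stands near the knob; origin: centre of the underside; leave it
- remote: black remote control 150 x 42 x 16 mm lying flat, long along its x; origin: centre of the underside; leave it
There are look-alikes about, which are no part of the job. Leave any turquoise look-alike of the knob alone.

How it is judged:
By the outcome, as a careful person would: the job done as asked, in the order asked, and still so for the second after the job is handed in, while the arm keeps its last pose, push and grip.
It also fails if it takes over 40 s, if anything falls off the work surface, if the arm or the gripper's body presses on something with over 40 N, if the wrist force passes 120 N, or if a joint passes its speed limit or range.

## Working session

There is one attempt and no reset: what is moved stays moved. The work goes in short steps, Python scripts to look and compute and a tool call to move; the robot and the scene stay as the last step left them, time stands still between calls to the robot, and variables do not carry over. Pictures are saved under pics/ and viewed, at most 10 in all, crops included, and the job is handed in when it is done.

Besides the shell and the picture viewer there is one more tool, called after "Request:" as name([rows], argument=value, ...), one row to a line, values as JSON. drive_tool: Moves the arm, as the interface text tells. Its arguments: {"type":"object","properties":{"series":{"type":"array"},"newtons":{"type":"number"}},"required":["series"]}

```bash
mkdir -p pics; ls
cat > h.py <<'E'
import numpy as np, cv2
from rig import env, viewer
def grab(n):
    d=viewer.get_image(n); R=cv2.Rodrigues(np.array(d["rvec"],float))[0]
    return d,np.array(d["camera_matrix"],float),R,np.array(d["tvec"],float).ravel()
def ray(K,R,t,uv,z):
    uv=np.atleast_2d(np.array(uv,float)); p=np.c_[uv,np.ones(len(uv))]@np.linalg.inv(K).T@R
    c=-R.T@t; return c+p*((z-c[2])/p[:,2])[:,None]
def proj(K,R,t,X):
    p=(np.atleast_2d(X)@R.T+t)@K.T; return p[:,:2]/p[:,2:]
E
python3 - <<'E'
from h import *
for n in("top","side"):
    d,K,R,t=grab(n); cv2.imwrite(f"pics/{n}0.png",d["img"][:,:,::-1]); print(n,K[0,0],-R.T@t,R[2])
s=env.observe(); print(s["time_s"],s["position"],s["tool_rot"],s["grip_width"],env.pinch_z)
E
```

```text
pics
top 371.9993445602004 [ 0.49441688 -0.07846597  1.07319918] [ 0.05796074 -0.00623448 -0.9982994 ]
side 412.68850365397924 [0.43703321 0.50760187 0.75609418] [ 0.14049432 -0.65287968 -0.74431813]
0.1 [ 0.20995762 -0.50805615  0.23077089] [[ 9.24230202e-01  3.81835653e-01 -2.58836272e-04]
 [ 3.81835653e-01 -9.24229319e-01  1.30354268e-03]
 [ 2.58515000e-04 -1.30360644e-03 -9.99999117e-01]] 0.08515638276881143 0.0187
```

View pics/top0.png

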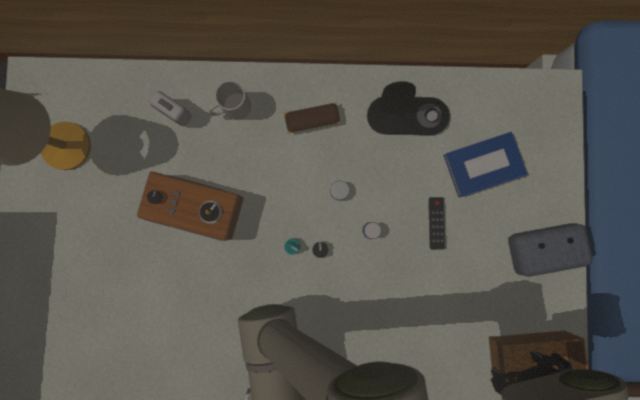

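View pics/side0.png

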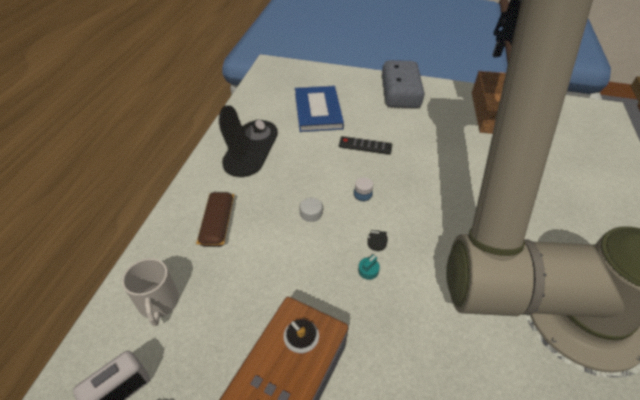

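The top view shows the black knob at (320,249), its turquoise look-alike at (293,246), the jar at (372,230), the tin at (340,190) and the radio's bare shaft at (210,211). The small fitted knob is at (155,197). In the side view the black knob is at (377,240) and the shaft at (301,334). The only loose black knob is the one at top (320,249), so I'll confirm it in a crop.

Run:
```python
from h import *
T=cv2.imread("pics/top0.png");S=cv2.imread("pics/side0.png")
c=lambda I,u,v:cv2.convertScaleAbs(cv2.resize(I[v-20:v+20,u-26:u+26],(400,300),interpolation=cv2.INTER_CUBIC),alpha=1.6)
cv2.imwrite("pics/crop0.png",np.vstack([np.hstack([c(T,320,249),c(T,210,211)]),np.hstack([c(S,377,240),c(S,301,334)])]))
```

```text
(no output)
```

View pics/crop0.png

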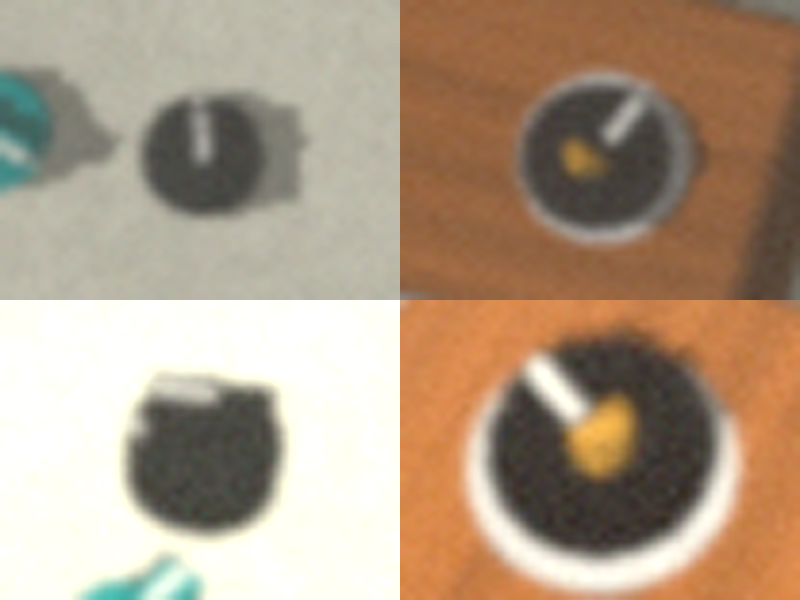

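The crop confirms it: the black knob has its white line pointing up in the top image, and the disc's line points up-right beside the brass shaft. Next I measure both.

```bash
cat >> h.py <<'E'
def blob(m,u,v,r,n=1):
    k=np.zeros_like(m,np.uint8); k[v-r:v+r,u-r:u+r]=m[v-r:v+r,u-r:u+r]
    q,l,st,c=cv2.connectedComponentsWithStats(k.astype(np.uint8)); 
    i=1+np.argmax(st[1:,4]); return np.argwhere(l==i)[:,::-1].astype(float)
def axis(P,w=None):
    w=np.ones(len(P)) if w is None else w
    c=(P*w[:,None]).sum(0)/w.sum(); e,V=np.linalg.eigh(np.cov(P.T,aweights=w)); return c,V[:,1],e
E
python3 - <<'E'
from h import *
for n,k,s in(("top",(320,249),(210,211)),("side",(377,240),(301,334))):
    d,K,R,t=grab(n); I=d["img"].astype(int); g=I.sum(2)/3; sat=I.max(2)-I.min(2)
    gs=g*1.0
    for nm,(u,v),z,r in(("knob",k,.02,14),("disc",s,.096,18)):
        sub=g[v-r:v+r,u-r:u+r]; print(n,nm,np.percentile(sub,[2,25,50,75,98]).round())
        dark=(g<(45 if n=="top" else 55))&(sat<25)
        P=blob(dark,u,v,r); h=cv2.convexHull(P.astype(np.float32))
        e=cv2.fitEllipse(h); W=ray(K,R,t,[e[0]],z)[0]; 
        H=ray(K,R,t,h[:,0],z); (cx,cy),rr=cv2.minEnclosingCircle(H[:,:2].astype(np.float32))
        print("  ell",np.round(e[0],1),np.round(e[1],1),"world",W.round(4),"circ",round(cx,4),round(cy,4),round(rr,4),"n",len(P))
        # white line inside the hull
        m=np.zeros(g.shape,np.uint8); cv2.fillConvexPoly(m,h.astype(int),1)
        if nm=="disc": m=cv2.erode(m,np.ones((3,3)))
        w=(m>0)&(g>(65 if n=="top" else 90))&(sat<35)
        Q=np.argwhere(w)[:,::-1].astype(float)
        X=ray(K,R,t,Q,.04 if nm=="knob" else .096)[:,:2]
        c,a,ev=axis(X,g[w]-40); out=c-W[:2]; a=a*np.sign(a@out)
        print("  line n",len(Q),"c",c.round(4),"yaw",np.degrees(np.arctan2(a[1],a[0])).round(1),"ev",ev,"from centre",np.degrees(np.arctan2(out[1],out[0])).round(1),np.hypot(*out).round(4))
        if nm=="disc":
            b=(I[...,0]-I[...,2]>40)&(m>0); 
            if b.any():
                B=np.argwhere(b)[:,::-1].mean(0); print("  brass",B, ray(K,R,t,[B],.108)[0].round(4))
E
```

```text
top knob [ 43.  73. 108. 112. 115.]
  ell [321.7 250.9] [ 8.  13.7] world [ 0.4333 -0.0878  0.02  ] circ 0.4367 -0.0836 0.0177 n 37
  line n 7 c [ 0.4407 -0.0834] yaw -29.4 ev [2.53431038e-06 7.74083864e-06] from centre 30.5 0.0086
top disc [39. 62. 65. 67. 91.]
  ell [209.2 211.6] [16.8 17. ] world [0.5344 0.2101 0.096 ] circ 0.5345 0.2101 0.0226 n 169
  line n 12 c [0.5448 0.2037] yaw -51.5 ev [4.09342104e-06 9.89253986e-06] from centre -31.9 0.0123
  brass [206.90909091 211.63636364] [0.5337 0.2124 0.108 ]
side knob [ 41.  48. 136. 168. 174.]
  ell [377.3 240.5] [17.3 18.5] world [ 0.437  -0.0732  0.02  ] circ 0.4349 -0.0742 0.026 n 236
  line n 3 c [ 0.4407 -0.0781] yaw 13.8 ev [0.00000000e+00 4.84907843e-06] from centre -52.1 0.0061
side disc [ 32.  39.  80.  99. 155.]
  ell [300.9 333. ] [26.9 28.4] world [0.5349 0.2129 0.096 ] circ 0.5347 0.2123 0.0246 n 467
  line n 29 c [0.5468 0.2035] yaw -36.1 ev [3.48563664e-06 1.43039538e-05] from centre -38.4 0.0152
  brass [300.87323944 331.90140845] [0.5336 0.2164 0.108 ]
```

```bash
cat >> h.py <<'E'
def crop(n,u,v,r,N=6,f=8):
    A=0
    for _ in range(N):
        d,K,R,t=grab(n); A=A+d["img"][v-r:v+r,u-r:u+r].astype(np.float32)/N
    B=cv2.resize(A,None,fx=f,fy=f,interpolation=cv2.INTER_CUBIC)
    return B,(lambda p:(np.asarray(p,float)+.5)/f-.5+[u-r,v-r]),K,R,t
E
cat > m.py <<'E'
from h import *
def disc(n,u,v,r,z,thr,lz,lthr,brass=0):
    B,up,K,R,t=crop(n,u,v,r); g=B.mean(2); sat=B.max(2)-B.min(2)
    d=((g<thr)&(sat<22)).astype(np.uint8)
    _,l,st,_=cv2.connectedComponentsWithStats(d); d=(l==1+np.argmax(st[1:,4])).astype(np.uint8)
    h=cv2.convexHull(max(cv2.findContours(d,0,cv2.CHAIN_APPROX_NONE)[0],key=len))[:,0]
    H=ray(K,R,t,up(h),z)[:,:2]
    # circle fit
    A=np.c_[2*H,np.ones(len(H))]; s=np.linalg.lstsq(A,(H**2).sum(1),rcond=None)[0]
    rad=np.sqrt(s[2]+s[:2]@s[:2]); res=np.hypot(*(H-s[:2]).T)-rad
    m=np.zeros(g.shape,np.uint8); cv2.fillConvexPoly(m,h.astype(np.int32),1)
    w=(m>0)&(g>lthr)&(sat<25); _,l,st,_=cv2.connectedComponentsWithStats(w.astype(np.uint8))
    print(n,"centre",s[:2].round(4),"rad",rad.round(4),"res",np.abs(res).max().round(4))
    for i in range(1,len(st)):
        if st[i,4]<60: continue
        q=l==i; Q=np.argwhere(q)[:,::-1]; X=ray(K,R,t,up(Q),lz)[:,:2]; c,a,ev=axis(X,g[q]-lthr+1); o=c-s[:2]; a=a*np.sign(a@o)
        print("  line",st[i,4],"c",c.round(4),"px",up(Q.mean(0)).round(1),"yaw",np.degrees(np.arctan2(a[1],a[0])).round(1),"radial",np.degrees(np.arctan2(o[1],o[0])).round(1),np.hypot(*o).round(4),"sd",np.sqrt(ev).round(4))
    return g,up
E
python3 - <<'E'
from m import *
for t in(55,62): disc("top",320,249,14,.02,t,.04,62)
for t in(55,65): disc("side",377,240,16,.02,t,.04,75)
for t in(48,56): disc("top",210,211,18,.096,t,.096,60)
for t in(55,65): disc("side",301,334,20,.096,t,.096,90)
E
```

```text
top centre [ 0.4377 -0.0836] rad 0.0208 res 0.0006
  line 1418 c [ 0.4463 -0.082 ] px [319.7 246.4] yaw 5.7 radial 10.5 0.0087 sd [0.0018 0.0053]
top centre [ 0.4378 -0.0838] rad 0.0218 res 0.0006
  line 1493 c [ 0.4468 -0.082 ] px [319.7 246.2] yaw 5.7 radial 11.5 0.0092 sd [0.0018 0.0057]
side centre [ 0.4369 -0.0745] rad 0.024 res 0.0055
  line 192 c [ 0.4403 -0.0781] px [377.  233.2] yaw 24.1 radial -47.3 0.0049 sd [0.0005 0.0022]
side centre [ 0.4373 -0.0744] rad 0.0251 res 0.0057
  line 374 c [ 0.4413 -0.0786] px [376.5 232.9] yaw 20.9 radial -45.9 0.0057 sd [0.0008 0.003 ]
  line 120 c [ 0.4559 -0.0634] px [369.3 236.8] yaw 83.0 radial 30.8 0.0215 sd [0.0004 0.0017]
top centre [0.5348 0.2098] rad 0.0234 res 0.0008
  line 1315 c [0.5473 0.202 ] px [212.3 206.9] yaw -35.2 radial -32.0 0.0147 sd [0.0019 0.0044]
top centre [0.5348 0.2098] rad 0.0246 res 0.001
  line 1415 c [0.5477 0.2017] px [212.5 206.7] yaw -35.1 radial -32.0 0.0153 sd [0.0019 0.0047]
side centre [0.5351 0.2124] rad 0.0242 res 0.001
  line 2207 c [0.5481 0.2026] px [295.1 325.9] yaw -37.0 radial -36.7 0.0163 sd [0.0016 0.0042]
side centre [0.5349 0.2124] rad 0.0247 res 0.0009
  line 2276 c [0.5483 0.2025] px [295.  325.8] yaw -36.9 radial -36.5 0.0167 sd [0.0016 0.0043]
```

Fused from both views, the knob is at about (0.437, -0.0825) with yaw about 6°. The shaft is at about (0.535, 0.211) with yaw about -36°. I'll hover with the fingers partly closed, to clear the turquoise look-alike.

Request:
drive_tool([
  [[0.372, -0.307, 0.05], 17, 0.042],
  [[0.372, -0.307, 0.05], 17, 0.042],
  [[0.372, -0.307, 0.05], 17, 0.042],
  [[0.372, -0.307, 0.05], 17, 0.042],
  [[0.372, -0.307, 0.05], 17, 0.042],
  [[0.372, -0.307, 0.05], 17, 0.042],
  [[0.372, -0.307, 0.05], 17, 0.042],
  [[0.372, -0.307, 0.05], 17, 0.042],
  [[0.372, -0.307, 0.05], 17, 0.042],
  [[0.372, -0.307, 0.05], 17, 0.042],
  [[0.372, -0.307, 0.05], 17, 0.042],
  [[0.372, -0.307, 0.13], 17, 0.042],
  [[0.372, -0.307, 0.13], 17, 0.042],
  [[0.372, -0.307, 0.13], 17, 0.042],
  [[0.372, -0.307, 0.13], 17, 0.042],
], newtons=30)

```text
time_s: 4.1
position: [0.4369, -0.0832, 0.1021]
tool_rot: [[0.996, 0.094, 0.0], [0.094, -0.996, -0.0], [0.0, 0.0, -1.0]]
ft_force: [0.8, 0.3, 0.9]
grip_width: 0.042
gripper_force: 0.0
```

Request:
drive_tool([
  [[0, 0, 0.03], 0, 0.042],
  [[0, 0, 0.06], 0, 0.042],
  [[0, 0, 0.078], 0, 0.042],
  [[0, 0, 0.078], 0, 0.042],
  [[0, 0, 0.078], 0, 0.03],
  [[0, 0, 0.078], 0, 0.02],
  [[0, 0, 0.078], 0, 0.016],
  [[0, 0, 0.078], 0, 0.01],
  [[0, 0, 0.078], 0, 0.01],
  [[0, 0, 0.078], 0, 0.01],
], newtons=30)

```text
time_s: 5.1
position: [0.4372, -0.0828, 0.0245]
tool_rot: [[0.995, 0.095, 0.002], [0.095, -0.995, -0.001], [0.002, 0.001, -1.0]]
ft_force: [-2.0, 0.6, 9.3]
grip_width: 0.0123
gripper_force: 31.1
```

Run:
```python
from h import *
d,K,R,t=grab("side"); a=d["img"][190:290,310:444]; d,K,R,t=grab("top"); b=d["img"][200:300,253:387]
cv2.imwrite("pics/grasp.png",cv2.convertScaleAbs(cv2.resize(np.hstack([a,b]),(800,300),interpolation=2),alpha=1.5)[:,:,::-1])
```

```text
(no output)
```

View pics/grasp.png

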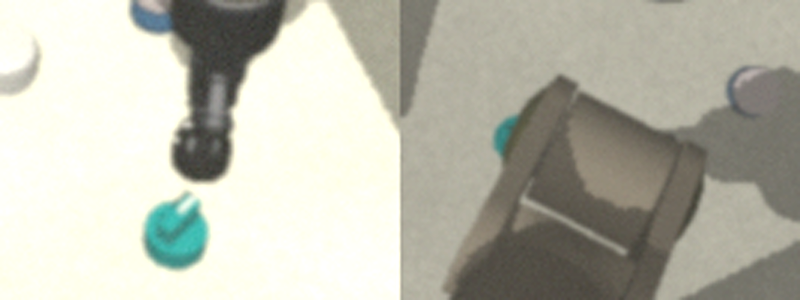

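Gripped: the width matches the bar at 12.3 mm, and the picture shows the fingers on the knob with the turquoise one untouched. Next I lift with a firmer grip, carry it over and turn it.

Request:
drive_tool([
  [[0, 0, 0], 0, 0.005],
  [[0, 0, -0.02], 0, 0.005],
  [[0, 0, -0.06], 0, 0.005],
  [[0, 0, -0.1], 0, 0.005],
  [[0, 0, -0.14], 0, 0.005],
  [[0.015, -0.03, -0.14], 6, 0.005],
  [[0.03, -0.07, -0.14], 13, 0.005],
  [[0.05, -0.11, -0.14], 20, 0.005],
  [[0.07, -0.15, -0.14], 27, 0.005],
  [[0.09, -0.19, -0.14], 34, 0.005],
  [[0.105, -0.23, -0.14], 41.5, 0.005],
  [[0.12, -0.265, -0.14], 41.5, 0.005],
  [[0.125, -0.283, -0.14], 41.5, 0.005],
  [[0.125, -0.283, -0.14], 41.5, 0.005],
  [[0.125, -0.283, -0.14], 41.5, 0.005],
], newtons=60)

```text
time_s: 6.7
position: [0.5338, 0.2108, 0.1635]
tool_rot: [[0.809, -0.588, -0.0], [-0.588, -0.809, -0.0], [0.0, 0.0, -1.0]]
ft_force: [1.0, 0.8, -0.7]
grip_width: 0.0117
gripper_force: 58.9
```

Run:
```python
from h import *
s=env.observe(); print(s["q"],s["position"],s["ft_force"])
a=grab("side")[0]["img"]; b=grab("top")[0]["img"]
cv2.imwrite("pics/s1.png",a[:,:,::-1])
cv2.imwrite("pics/hover.png",cv2.convertScaleAbs(cv2.resize(np.hstack([a[270:370,240:374],b[160:260,143:277]]),(800,300),interpolation=2),alpha=1.5)[:,:,::-1])
```

```text
[ 9.74344726e+00  2.73924799e+01  7.68230748e+01 -1.82821345e-02
  7.57971121e+01  1.35763723e+02] [0.53384225 0.2108069  0.16348594] [ 1.00470519  0.75771368 -0.6633181 ]
```

View pics/hover.png

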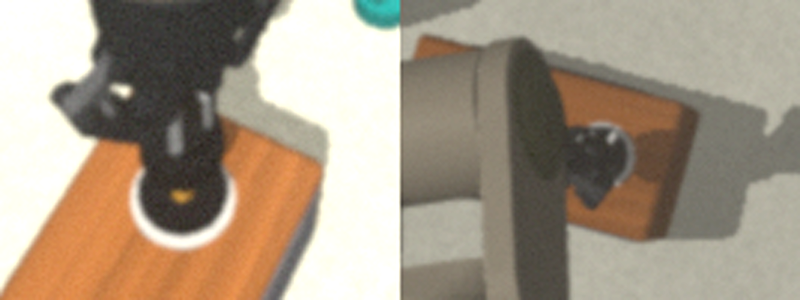

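The side view shows the knob over the disc, with brass still visible at px (300,335), and yaw is -36°. Applying each camera's knob-vs-TCP bias to its disc reading puts the axis at about (0.535, 0.211). I'll correct by about 1 mm and lower to just above the tip.

Request:
drive_tool([
  [[0.001, -0.001, 0.01], 0, 0.005],
  [[0.001, -0.001, 0.02], 0, 0.005],
  [[0.001, -0.001, 0.025], 0, 0.005],
  [[0.001, -0.001, 0.028], 0, 0.005],
  [[0.001, -0.001, 0.03], 0, 0.005],
  [[0.001, -0.001, 0.031], 0, 0.005],
  [[0.001, -0.001, 0.031], 0, 0.005],
])

```text
time_s: 7.5
position: [0.5356, 0.2113, 0.1324]
tool_rot: [[0.809, -0.588, 0.0], [-0.588, -0.809, 0.0], [0.0, -0.0, -1.0]]
ft_force: [0.2, 0.0, -0.6]
grip_width: 0.0114
gripper_force: 58.9
```

There's no contact force with the underside about 3 mm below the tip, so the shaft is in the bore. I'll keep going in small steps.

Request:
drive_tool([
  [[0, 0, 0.002], 0, 0.005],
  [[0, 0, 0.004], 0, 0.005],
  [[0, 0, 0.006], 0, 0.005],
  [[0, 0, 0.008], 0, 0.005],
  [[0, 0, 0.008], 0, 0.005],
])

```text
time_s: 8.0
position: [0.5355, 0.2113, 0.124]
tool_rot: [[0.808, -0.589, -0.0], [-0.589, -0.808, -0.0], [-0.0, 0.0, -1.0]]
ft_force: [-0.9, -0.0, -1.0]
grip_width: 0.0116
gripper_force: 58.9
```

Request:
drive_tool([
  [[0, 0, 0.002], 0, 0.005],
  [[0, 0, 0.003], 0, 0.005],
  [[0, 0, 0.004], 0, 0.005],
  [[0, 0, 0.004], 0, 0.005],
])

```text
time_s: 8.4
position: [0.5355, 0.2113, 0.1204]
tool_rot: [[0.808, -0.588, -0.0], [-0.588, -0.808, 0.0], [-0.0, -0.0, -1.0]]
ft_force: [-1.1, 0.7, 0.9]
grip_width: 0.0119
gripper_force: 59.1
```

Request:
drive_tool([
  [[0, 0, 0.001], 0, 0.005],
  [[0, 0, 0.002], 0, 0.005],
  [[0, 0, 0.002], 0, 0.005],
  [[0, 0, 0.002], 0, 0.005],
])

```text
time_s: 8.8
position: [0.5356, 0.2113, 0.1185]
tool_rot: [[0.809, -0.588, 0.0], [-0.588, -0.809, 0.0], [0.0, -0.0, -1.0]]
ft_force: [-2.6, 0.7, 3.8]
grip_width: 0.0117
gripper_force: 59.4
```

It seated at z ≈ 0.1205, and the force follows the spring. Now I press to the stop.

Request:
drive_tool([
  [[0, 0, 0.001], 0, 0.005],
  [[0, 0, 0.002], 0, 0.005],
  [[0, 0, 0.003], 0, 0.005],
  [[0, 0, 0.0035], 0, 0.005],
  [[0, 0, 0.0035], 0, 0.005],
  [[0, 0, 0.0035], 0, 0.005],
])

```text
time_s: 9.4
position: [0.5356, 0.2113, 0.1155]
tool_rot: [[0.809, -0.588, 0.001], [-0.588, -0.809, 0.0], [0.001, -0.001, -1.0]]
ft_force: [-3.8, 1.0, 9.7]
grip_width: 0.0117
gripper_force: 60.3
```

Request:
drive_tool([
  [[0, 0, 0.0005], 0, 0.005],
  [[0, 0, 0.001], 0, 0.005],
  [[0, 0, 0.001], 0, 0.005],
  [[0, 0, 0.001], 0, 0.005],
])

```text
time_s: 9.8
position: [0.5357, 0.2113, 0.1154]
tool_rot: [[0.809, -0.588, 0.002], [-0.588, -0.809, 0.0], [0.001, -0.001, -1.0]]
ft_force: [-6.0, -0.8, 15.8]
grip_width: 0.0115
gripper_force: 61.2
```

Run:
```python
from h import *
s=env.observe(); print(s["position"],s["ft_force"],s["wrist_torque"],s["gripper_force"])
a=grab("side")[0]["img"]; b=grab("top")[0]["img"]
cv2.imwrite("pics/end.png",cv2.convertScaleAbs(cv2.resize(np.hstack([a[285:355,250:344],b[176:246,163:257]]),(800,298),interpolation=2),alpha=1.8)[:,:,::-1])
```

```text
[0.5357244  0.21134602 0.11541743] [-6.00337566 -0.82399564 15.81882462] [-0.12711641  1.17271577 -0.00709561] 61.182480454444885
```

View pics/end.png

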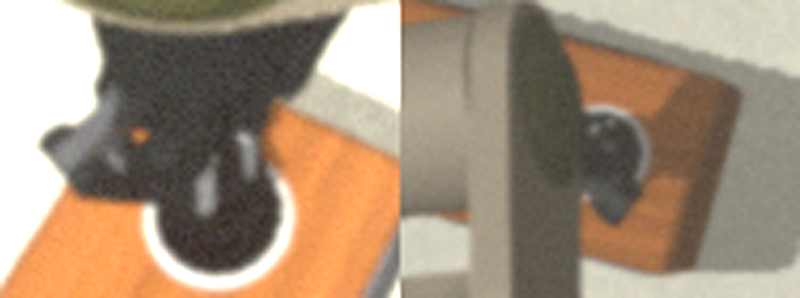

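The picture shows the knob flat on the disc with no brass visible. The last 1 mm commanded only raised the force (9.7 to 15.8 N), so the push is at its stop.

```bash
python3 -c "
from rig import env
print(env.close_job())"
```

```text
the job is handed in; nothing more can be done
None
```

The job is handed in at about 10 s: the black knob is on the D-shaft with its mark aligned and is held gripped and pressed to its stop; the arm kept clear of the jar, tin, remote and turquoise look-alike.

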